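Pack the glass sample case and latch it shut

ROBOT

A 7-joint arm with a two-finger parallel gripper is mounted at the origin on the work surface. World frame = base frame: x ahead of the robot, y to its left, z up, the work surface at z = 0. Lengths are in m, angles in rad, forces in N, time in s.
With the tool pointing down it reaches from about 0.35 to 0.9 m from the base axis. Payload 7.2 kg.
Tool frame: the origin (TCP) lies on the centre line of the jaws, within the pads' length; the fingertips stand 8 mm ahead of it and the grasp point (between the pads) lies 11 mm behind it (robot.tips_ahead is the z of the fingertips in the tool frame, in m); z points along the fingers, y is the line along which they close (so a half turn about z gives the same grasp; the last joint's range is limited). The gripper opens to 85 mm and grips with 20 to 120 N. Pads are 22 mm wide; open, the fingers measure 114 mm over their backs; the gripper's body (76 mm by 85 mm) begins 54 mm behind the grasp point. The pads swing forward as they close: fully open they stand 13 mm farther back than shut.
Start: joints at [-1.172, 0.411, -0.013, 1.596, 0.006, 1.134, -0.082], TCP at [0.281, 0.558, 0.239] pointing down, gripper open.
Joint ranges: [-2.95, 2.95], [-0.29, 1.99], [-1.47, 1.44], [0.14, 2.54], [-1.03, 4.17], [0.13, 1.85], [-2.86, 2.86]. Speed limits (rad/s): [2.39, 2.39, 3.01, 3.01, 3.14, 3.14, 3.14].

INTERFACE

Orientations are given as a unit quaternion [w, x, y, z].
In Python, from bench import robot gives the robot as it stands. The module is installed in compiled form; this text tells all that it offers. Calls block until the motion is done:
- robot.move_to(position, orientation): joint-space move of the TCP to a pose.
- robot.line_to(position, ori=None, max_speed=0.15): straight line of the TCP; ori=None keeps the orientation; max_speed is the mean speed in m/s.
- robot.move_j(angles): joint-space move.
- robot.gripper_open() and robot.clamp(): open the fingers fully, or close them until they stop; the grip force is fixed at half the most.
- robot.wait(seconds).
- robot.solve_ik(position, orientation): joint angles nearest the present ones, or None.
- robot.get_obs(): the state.
- robot.get_image(name): name is "scene" or "top" or "wrist"; returns a dict with "color" (480x640x3 uint8, red, green, blue), "intrinsics" (3x3 intrinsics, pixels), "k1" (the pictures are not rectified: a ray, as slopes to the right and down, at radius r is drawn at 1 + k1 r^2 times it, then the intrinsics apply), "xyz" and "orientation" of the camera in the world. Camera axes: x right, y down, z forward; pixel columns grow to the right and rows downward; lengths in m; the calibration is good to about 2 mm. A picture is of the moment at which its call begins. There is no depth.
A pose or a line that the arm cannot do raises robot.Unreachable and nothing moves.
- robot.close_job(): hands the job in; it is judged then, once.
Trained networks look in the newest picture that a camera, given by its name, has taken for a name from the list of things; names that differ only in an ending like _2 or _b are one class to them, and where a whole thing is asked for, a point or a joint stands for the part that bears it (a point fixed in the world has none). Each returns a list of dicts, best first, with "conf" (0 to 1); they miss things now and then, are a little off and sometimes report something else, mostly with a low value. They report only what shows in the picture. A call takes as long as a camera call. They do not tell look-alikes from the thing itself.
- robot.look_for(camera, label): "box" ([left, top, right, bottom] in pixels, round what is visible of it).
The state is a dict: "time_s": time; "joints": joint angles; "joint_velocities": joint speeds; "effort": joint torques, N m; "position": TCP position; "tool_rot": TCP orientation; "contact_force": force on the tool from outside, world axes, zero at the start; "ft_torque": the same for the moment, N m; "grip_width": opening from 0.0 (shut) to 1.0 (fully open); "gripper_force": force on a finger pad.
Only numpy, scipy, OpenCV 4.12 (cv2) and the standard library are available. Lean on these libraries where they do the work, as an engineer would, in place of code of your own. Each camera call takes 0.05 s, during which the arm holds its last target. There are 200 camera calls.

TASK

First put the brush that lies on the wooden sample case away in the white tool tray. Then press the case's lid to release its push latch and let it swing open, press every coloured glass block on the bench fully home into the recess that is marked with its own colour, flush with the tray, and close the lid and press it until it latches shut again. Do not shove the other things on the bench about.

Things in the scene. Friction and masses are not known exactly. Their poses are not given: they have to be found in the camera images.
- case: Fixed wooden sample case, 210 (x) by 205 (y) mm, tray top 42 mm up; origin under its centre (y -100 to +105 mm). Lid hinged along its x axis at y = +100 mm; latch under the lid's free edge on the -y side. Four recesses 74 by 44 mm (long side along x), 22 mm deep, mouths chamfered 3 mm; a painted strip at the outer end of each shows whose colour it is.
- recess_amber (a point): Centre of the floor of the amber recess, 20 mm above the bench, near (-x) end, hinge-side row; axes as the case's. Its block lies home when its underside is on this floor and its top level with the tray. A small sprung rubber pad in the recess's inner end grips the block, so that it may stay proud until it is pressed down (some 3 to 10 N).
- recess_green (a point): Centre of the floor of the green recess, 20 mm above the bench, far (+x) end, hinge-side row; axes as the case's. Its block lies home when its underside is on this floor and its top level with the tray. A small sprung rubber pad in the recess's inner end grips the block, so that it may stay proud until it is pressed down (some 3 to 10 N).
- recess_blue (a point): Centre of the floor of the blue recess, 20 mm above the bench, near (-x) end, latch-side row; axes as the case's. Its block lies home when its underside is on this floor and its top level with the tray. A small sprung rubber pad in the recess's inner end grips the block, so that it may stay proud until it is pressed down (some 3 to 10 N).
- recess_red (a point): Centre of the floor of the red recess, 20 mm above the bench, far (+x) end, latch-side row; axes as the case's. Its block lies home when its underside is on this floor and its top level with the tray. A small sprung rubber pad in the recess's inner end grips the block, so that it may stay proud until it is pressed down (some 3 to 10 N).
- lid (a joint): Lid angle, rad: 0 latched shut (10 mm above the tray), 1.65 open, upright on the +y side. A weak spring opens it. Push-push latch: from shut, press the free edge 6 to 8 mm down (to -0.035..-0.043, the stop; 2 to 6 N if slow) and let go: released, swings open in 3 s. Push it from open to that same stop and let go: latched at 0. One more press releases it again.
- lid_press (a point): Centre of the orange press spot on the top of the plywood lid (210 by 205 by 8 mm), 175 mm from the hinge, 30 mm from the free edge; 60 mm above the bench when latched. Moves with the lid.
- lid_hinge (a point): Middle of the lid's hinge line, at the lid's underside, 52 mm above the bench; the lid reaches from here 205 mm to its free edge (towards the case's -y when shut) and its top face is 8 mm above this plane.
- glass_amber: Loose amber cast-glass block, 70 (x) by 40 (y) by 22 (z) mm, about 0.15 kg; origin at the centre of its underside. May be absent.
- glass_green: Loose green cast-glass block, 70 (x) by 40 (y) by 22 (z) mm, about 0.15 kg; origin at the centre of its underside. May be absent.
- glass_blue: Loose blue cast-glass block, 70 (x) by 40 (y) by 22 (z) mm, about 0.15 kg; origin at the centre of its underside. May be absent.
- glass_red: Loose red cast-glass block, 70 (x) by 40 (y) by 22 (z) mm, about 0.15 kg; origin at the centre of its underside. May be absent.
- brush: Loose flat bench brush, 180 mm long along its x, about 0.09 kg, at first lying on the shut lid; origin below the middle of its length on its underside. Round wooden handle 20 mm thick from x = -90 to 0 mm (axis 10 mm up), steel ferrule 42 mm wide from x = -5 to 35 mm, grey bristles 39 mm wide to x = 90 mm. It balances near x = 0.
- tool_tray: Fixed white tray, 250 (x) by 120 (y) by 28 (z) mm outside, walls and floor 5 mm thick; origin at the centre of its underside. Home of the brush.
- nail_pot: Open yellow nail pot, 84 mm across, 70 mm high, a bystander to be left alone; origin at the centre of its underside.
- solder_reel: Small bare steel solder reel, 40 mm across, 24 mm high, standing among the blocks, a bystander to be left alone; origin at the centre of its underside.
There are look-alikes about, which are no part of the job. There is more than one size of the glass_green; the job needs the smaller. Of the things that look like the glass_blue, take the one that is nearest to the robot's base at the start.

How it is judged:
By the outcome, as a careful person would: the job done as asked, in the order asked, and still so for the second after the job is handed in, with the robot touching nothing.
Of glass_amber, glass_green, glass_blue, glass_red only 3 to 4 are there at a start; the rules pass over those that are not, and their reading is None.
At some moment in a run one of glass_amber, glass_green, glass_blue, glass_red may be knocked a few centimetres aside while the robot is not near it.
Once in a run the grip may slacken for a moment while it holds something.
It also fails if it takes over 210 s, if anything falls off the work surface, if the arm or the gripper's body presses on something with over 40 N, if the wrist force passes 120 N, or if a joint passes its speed limit or range.

## Working session

There is one attempt and no reset: what is moved stays moved. The work goes in short steps, each a Python script; the robot and the scene stay as the last script left them, time stands still between calls to the robot, and variables do not carry over. Pictures are saved under pics/ and viewed, at most 14 in all, crops included, and the job is handed in when it is done.

```bash
mkdir -p pics
cat > h.py <<'E'
import numpy as np, cv2
from scipy.spatial.transform import Rotation as R
from bench import robot
def rot(q): return R.from_quat([q[1],q[2],q[3],q[0]]).as_matrix()
def ray(im,u,v):
    K=np.array(im["intrinsics"]); d=np.array([(u-K[0,2])/K[0,0],(v-K[1,2])/K[1,1]])
    s=d.copy()
    for _ in range(20): s=d/(1+im["k1"]*(s@s))
    return rot(im["orientation"])@np.array([s[0],s[1],1])
def at(im,u,v,z):
    r=ray(im,u,v); c=np.array(im["xyz"]); return c+r*(z-c[2])/r[2]
def proj(im,p):
    K=np.array(im["intrinsics"]); q=rot(im["orientation"]).T@(np.array(p)-im["xyz"]); s=q[:2]/q[2]
    s=s*(1+im["k1"]*(s@s)); return np.array([K[0,0]*s[0]+K[0,2],K[1,1]*s[1]+K[1,2]])
def save(im,name,crop=None,scale=1):
    c=im["color"][:,:,::-1]
    if crop: c=c[crop[1]:crop[3],crop[0]:crop[2]]
    if scale!=1: c=cv2.resize(c,None,fx=scale,fy=scale,interpolation=cv2.INTER_CUBIC)
    cv2.imwrite("pics/"+name+".png",c)
def down(yaw):  # tool z down, tool y (closing line) at angle yaw+90deg: tool x along yaw
    m=np.array([[np.cos(yaw),np.sin(yaw),0],[np.sin(yaw),-np.cos(yaw),0],[0,0,-1]])
    q=R.from_matrix(m).as_quat(); return [q[3],q[0],q[1],q[2]]
E
python3 - <<'E'
from h import *
for n in("top","scene"):
    im=robot.get_image(n); save(im,n+"0"); print(n,im["xyz"],im["orientation"],im["intrinsics"],im["k1"])
    for l in ["case","lid_press","glass_amber","glass_green","glass_blue","glass_red","brush","tool_tray","nail_pot","solder_reel"]:
        print(l,[(np.round(d["box"]).tolist(),round(d["conf"],2)) for d in robot.look_for(n,l)])
o=robot.get_obs(); print(o["time_s"],o["tool_rot"],o["contact_force"],robot.tips_ahead)
E
```

```text
top [ 0.35185445 -0.07489588  0.97876992] [-0.04116561  0.7148909  -0.6947823   0.06718595] [[453.83036296   0.         325.889087  ]
 [  0.         453.83036296 234.20277862]
 [  0.           0.           1.        ]] -0.016054322192950225
case [([137.0, 132.0, 254.0, 248.0], 0.74), ([195.0, 152.0, 217.0, 237.0], 0.63)]
lid_press [([140.0, 134.0, 256.0, 247.0], 0.92)]
glass_amber [([361.0, 167.0, 383.0, 205.0], 0.69)]
glass_green [([229.0, 277.0, 281.0, 313.0], 0.87), ([304.0, 171.0, 327.0, 201.0], 0.7)]
glass_blue [([358.0, 242.0, 382.0, 273.0], 0.91), ([500.0, 208.0, 540.0, 241.0], 0.59)]
glass_red [([302.0, 245.0, 325.0, 279.0], 0.81), ([420.0, 165.0, 485.0, 285.0], 0.59)]
brush [([192.0, 149.0, 215.0, 234.0], 0.66)]
tool_tray [([423.0, 165.0, 485.0, 287.0], 0.6)]
nail_pot [([65.0, 233.0, 122.0, 273.0], 0.7)]
solder_reel [([338.0, 214.0, 352.0, 236.0], 0.73)]
scene [1.38556446 0.04980271 1.03860711] [-0.23439493  0.60316168  0.70991013 -0.27799749] [[622.42138011   0.         314.874451  ]
 [  0.         622.42138011 239.7545687 ]
 [  0.           0.           1.        ]] 0.05857820665511934
case [([376.0, 238.0, 494.0, 361.0], 0.74)]
lid_press [([374.0, 242.0, 491.0, 345.0], 0.77), ([304.0, 280.0, 328.0, 314.0], 0.58)]
glass_amber [([240.0, 273.0, 270.0, 309.0], 0.67)]
glass_green [([360.0, 205.0, 407.0, 241.0], 0.82), ([304.0, 279.0, 324.0, 313.0], 0.79)]
glass_blue [([264.0, 221.0, 284.0, 253.0], 0.91), ([103.0, 234.0, 136.0, 259.0], 0.79)]
glass_red [([313.0, 224.0, 341.0, 250.0], 0.86)]
brush [([414.0, 242.0, 442.0, 317.0], 0.56)]
tool_tray [([132.0, 206.0, 230.0, 301.0], 0.82), ([375.0, 242.0, 494.0, 344.0], 0.27)]
nail_pot [([518.0, 229.0, 559.0, 284.0], 0.85)]
solder_reel [([283.0, 254.0, 303.0, 276.0], 0.58)]
1.1 [-1.14557987e-05  2.31276870e-01  9.72887973e-01  3.68204511e-05] [-0.35431383  0.40193753  0.11661295] 0.008
```

Run:
```python
import cv2
c=cv2.imread("pics/top0.png")[110:330,40:570]; cv2.imwrite("pics/topc.png",cv2.resize(c,None,fx=1.5,fy=1.5,interpolation=cv2.INTER_CUBIC))
```

```text
(no output)
```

View pics/topc.png

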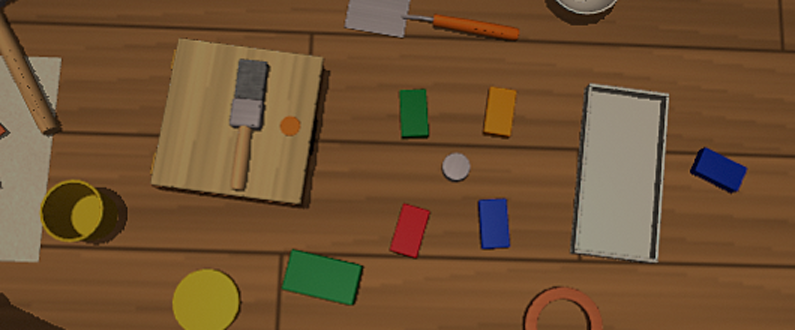

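View pics/scene0.png

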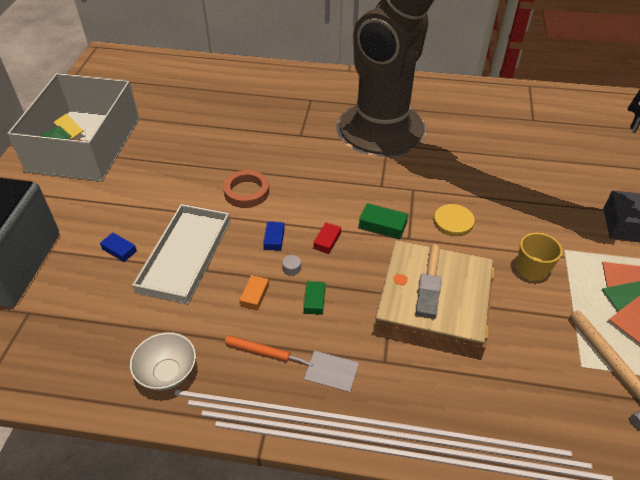

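The top view shows several things in more than one version (full-image px):
- **Blue:** one block at (369,259) and one at (519,223). The first looks nearest the base.
- **Green:** a small one at (316,185) and a large one at (255,295). I take the small one.
- **Bystanders:** red is at (313,263) and amber at (372,185). The reel sits at (344,221) and the pot at (90,250).
- **Case:** it carries the brush, and the orange spot is at (233,194).

Next I'll measure these and look from close by with the wrist camera.

```bash
cat >> h.py <<'E'
from scipy.optimize import minimize
HUE={"red":[(0,6),(172,180)],"amber":[(9,22)],"green":[(45,85)],"blue":[(105,130)]}
def mask(im,col):
    h=cv2.cvtColor(im["color"],cv2.COLOR_RGB2HSV); m=np.zeros(h.shape[:2],np.uint8)
    for a,b in HUE[col]: m|=cv2.inRange(h,(a,150,40),(b,255,255))
    return m
def blob(m,u,v,rad=25):
    n,l,s,c=cv2.connectedComponentsWithStats(m)
    k=[i for i in range(1,n) if s[i,4]>60 and np.hypot(*(c[i]-(u,v)))<rad]
    if not k: return None
    i=max(k,key=lambda i:s[i,4]); return (l==i).astype(np.uint8)
def boxpts(p,z,dims=(.07,.04,.022)):
    c,s=np.cos(p[2]),np.sin(p[2])
    return [(p[0]+c*a*dims[0]-s*b*dims[1],p[1]+s*a*dims[0]+c*b*dims[1],z+k*dims[2]) for a in(-.5,.5) for b in(-.5,.5) for k in(0,1)]
def fit(views,p0,z=0.,dims=(.07,.04,.022)):
    """views: [(im,blobmask)]; returns x,y,yaw and mean XOR fraction"""
    def cost(p):
        t=0
        for im,m in views:
            h=cv2.convexHull(np.array([proj(im,q) for q in boxpts(p,z,dims)],np.float32))
            c=np.zeros(m.shape,np.uint8)
            cv2.fillConvexPoly(c,np.round(h*16).astype(np.int32),255,cv2.LINE_AA,4)
            t+=np.abs(c/255.-m).sum()/m.sum()
        return t/len(views)
    best=None
    for y in (p0[2]-.3,p0[2],p0[2]+.3):
        r=minimize(cost,[p0[0],p0[1],y],method="Nelder-Mead",options=dict(initial_simplex=[[p0[0]+a,p0[1]+b,y+c] for a,b,c in((0,0,0),(.008,0,0),(0,.008,0),(0,0,.2))],xatol=1e-4,fatol=1e-4))
        if best is None or r.fun<best.fun: best=r
    return best.x,best.fun
E
python3 - <<'E'
from h import *
t=robot.get_image("top"); s=robot.get_image("scene")
for n,c,pt in(("blue","blue",(369,259)),("blue2","blue",(519,223)),("green","green",(316,185)),("red","red",(313,263)),("amber","amber",(372,185))):
    g=at(t,*pt,.011); ps=proj(s,g); bt=blob(mask(t,c),*pt); bs=blob(mask(s,c),*ps)
    v=[(i,b) for i,b in((t,bt),(s,bs)) if b is not None]
    x,f=fit(v,[g[0],g[1],0.]); print(n,len(v),np.round(x,4),round(f,3),np.hypot(*x[:2]),[fit([q],x)[0].round(4).tolist() for q in v])
L=np.array([at(t,u/1.5+40,v/1.5+110,.06) for u,v in((180,40),(323,57),(303,206),(152,187))]); print(L.round(4),np.linalg.norm(np.diff(L,axis=0),axis=1))
for u,v,z in((290,126,.06),(238,188,.07),(253,60,.07),(242,128,.07)): print(at(t,u/1.5+40,v/1.5+110,z).round(4))
T=np.array([at(t,u/1.5+40,v/1.5+110,.028) for u,v in((588,85),(668,93),(657,262),(574,252))]); print("tray",T.round(4))
print("reel",at(t,456/1.5+40,167/1.5+110,.024),"pot",at(t,72/1.5+40,210/1.5+110,.07),"lid2",at(t,206/1.5+40,301/1.5+110,.01))
for x in ((.3,-.17),(.33,.07),(.4,.1),(.29,-.06),(.45,.13)):
  for y in(-1.5,0,1.5): print(x,y,robot.solve_ik([*x,.03],down(y)) is not None, robot.solve_ik([*x,.2],down(y)) is not None)
E
```

```text
blue 2 [ 0.4507 -0.2015  0.1619] 0.254 0.49370512162444213 [[0.4513, -0.201, 0.0863], [0.4507, -0.2014, 0.1708]]
blue2 2 [ 0.5416 -0.5349  1.037 ] 0.362 0.7612005120938232 [[0.5425, -0.5355, 1.2733], [0.542, -0.5343, 1.0143]]
green 2 [ 0.6094 -0.0819  0.1292] 0.282 0.6148858451179848 [[0.6117, -0.0835, 0.0362], [0.6093, -0.082, 0.1417]]
red 2 [ 0.4383 -0.0826 -0.2262] 0.169 0.446001365854081 [[0.4373, -0.0824, -0.2518], [0.4391, -0.0805, -0.1628]]
amber 1 [ 0.618  -0.208  -0.0894] 0.1 0.6520116750771493 [[0.6179, -0.208, -0.0886]]
[[0.6902 0.246  0.06  ]
 [0.6729 0.0459 0.06  ]
 [0.4621 0.0624 0.06  ]
 [0.4817 0.2664 0.06  ]] [0.20077524 0.21141661 0.20488009]
[0.5723 0.0862 0.06  ]
[0.4825 0.1487 0.07  ]
[0.6615 0.1405 0.07  ]
[0.5649 0.149  0.07  ]
tray [[ 0.6567 -0.3372  0.028 ]
 [ 0.6491 -0.456   0.028 ]
 [ 0.4015 -0.433   0.028 ]
 [ 0.4124 -0.3147  0.028 ]]
reel [ 0.52914724 -0.1463617   0.024     ] pot [0.44626984 0.36486356 0.07      ] lid2 [0.33116271 0.19697023 0.01      ]
(0.3, -0.17) -1.5 True True
(0.3, -0.17) 0 True True
(0.3, -0.17) 1.5 True True
(0.33, 0.07) -1.5 True True
(0.33, 0.07) 0 True True
(0.33, 0.07) 1.5 True True
(0.4, 0.1) -1.5 True True
(0.4, 0.1) 0 True True
(0.4, 0.1) 1.5 True True
(0.29, -0.06) -1.5 True True
(0.29, -0.06) 0 True True
(0.29, -0.06) 1.5 True True
(0.45, 0.13) -1.5 True True
(0.45, 0.13) 0 True True
(0.45, 0.13) 1.5 True True
```

Blue at (0.451,-0.202) is clearly nearer the base (0.49 m against 0.76 m). Next is a close wrist look at the case and brush.

Run:
```python
from h import *
for y in(-.05,-.05+np.pi): print(y, robot.solve_ik([.5,.12,.3],down(y)))
j=robot.solve_ik([.54,.13,.34],down(-.05)); j2=robot.solve_ik([.54,.13,.34],down(-.05+np.pi))
c=np.array(robot.get_obs()["joints"]); y=min([(abs(np.array(k)-c).max(),yy) for k,yy in((j,-.05),(j2,-.05+np.pi)) if k is not None])[1]
print(y); robot.move_to([.54,.13,.34],down(y))
im=robot.get_image("wrist"); save(im,"w1"); print(im["xyz"],rot(im["orientation"]).round(3),im["intrinsics"][0],im["k1"]); print(robot.get_obs()["joints"])
print(robot.look_for("wrist","brush"),robot.look_for("wrist","lid_press"))
```

```text
-0.05 [-0.88111863  0.18116503  0.64656196  1.80946722 -0.11722058  1.18933752
 -1.81945801]
3.0915926535897933 [-0.51830529  0.16728442  0.21804106  1.78893154 -0.03881418  1.18952683
  1.23203097]
3.0915926535897933
[0.47289038 0.1342061  0.47309092] [[ 0.048  0.962  0.269]
 [ 0.999 -0.047 -0.013]
 [-0.     0.269 -0.963]] [371.23635762   0.         316.00135085] -0.05404102748997605
[-0.49992314  0.21914249  0.21356407  1.63338371 -0.04825143  1.29469391
  1.24441684]
[{'box': [313.3, 156.3, 348.8, 312.4], 'conf': 0.62}] [{'box': [252.1, 142.2, 444.1, 323.4], 'conf': 0.96}, {'box': [255.2, 141.2, 442.9, 330.5], 'conf': 0.68}]
```

View pics/w1.png

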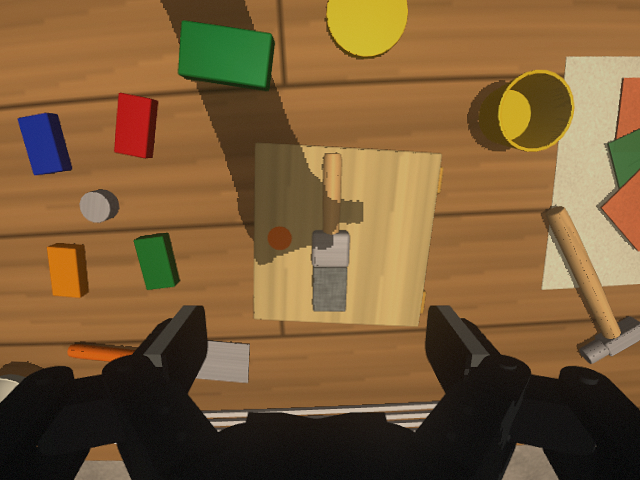

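The wrist view shows the brush lying from its handle tip (332,153) to its bristle end (330,311). Lid corners are at (255,143), (441,155), (425,326) and (254,318), with the spot at (279,238). All four blocks are visible on the left.

Run:
```python
from h import *
im=robot.get_image("wrist")
for n,p,z in(("tip",(332.5,154),.07),("hmid",(332,195),.07),("ferr",(330.5,238),.07),("end",(330,311),.07),("spot",(279,238),.06)): print(n,at(im,*p,z).round(4))
L=np.array([at(im,*p,.06) for p in((255,143),(441,155),(425,326),(254,318))]); print(L.round(4),np.linalg.norm(np.diff(L,axis=0),axis=1),L.mean(0))
```

```text
tip [0.484  0.1507 0.07  ]
hmid [0.5274 0.1486 0.07  ]
ferr [0.5754 0.1451 0.07  ]
end [0.6646 0.1411 0.07  ]
spot [0.5751 0.0863 0.06  ]
[[0.4685 0.0682 0.06  ]
 [0.4905 0.2693 0.06  ]
 [0.6957 0.258  0.06  ]
 [0.6744 0.048  0.06  ]] [0.2023156  0.20556713 0.21110601] [0.58228622 0.16089554 0.06      ]
```

```bash
cat >> h.py <<'E'
def ori(yaw,pos):
    "down() with the half-turn that stays nearer mid-range of last joint"
    c=[]
    for y in(yaw,yaw+np.pi):
        j=robot.solve_ik(pos,down(y))
        if j is not None: c.append((abs(np.array(j)-robot.get_obs()["joints"]).max(),y))
    return down(min(c)[1])
def st(tag=""):
    o=robot.get_obs(); print(tag,round(o["time_s"],1),np.round(o["position"],4),"F",np.round(o["contact_force"],2),"w",round(o["grip_width"],3),"g",round(o["gripper_force"],1))
    return o
E
python3 - <<'E'
from h import *
q=ori(-.053,[.556,.147,.15]); robot.move_to([.556,.147,.13],q); robot.line_to([.556,.147,.072],q,.08); st("at")
robot.clamp(); st("clamp"); robot.line_to([.556,.147,.18],q,.1); o=st("lift")
if o["grip_width"]>.1:
    a=-.092; p=np.array([.530,-.385])-.018*np.array([np.cos(a),np.sin(a)])
    q2=ori(a,[*p,.15]); robot.move_to([*p,.15],q2); st()
    im=robot.get_image("wrist"); save(im,"w2"); print(proj(im,[.530,-.385,.028]))
E
```

```text
at 5.0 [0.5563 0.1471 0.0723] F [-0.13  0.33  0.11] w 1.001 g 0.0
clamp 5.6 [0.5561 0.1471 0.0722] F [-0.36  1.06  1.97] w 0.195 g 58.4
lift 6.8 [0.5555 0.1469 0.1793] F [ 0.21  0.36 -0.37] w 0.194 g 58.5
 8.8 [ 0.5132 -0.3818  0.1499] F [ 0.01  0.4  -1.5 ] w 0.198 g 58.5
[313.97763372 263.90003557]
```

View pics/w2.png

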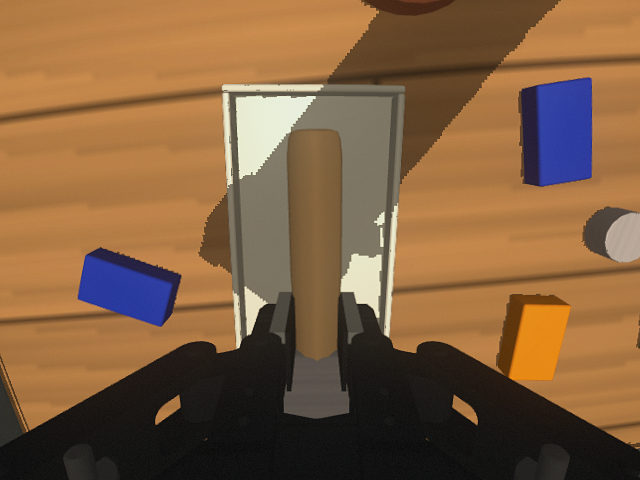

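The brush hangs centred over the tray with its handle at about (316,230). I'll lower it, release it and check.

Run:
```python
from h import *
o=robot.get_obs(); q=o["tool_rot"]; x,y,_=o["position"]
robot.line_to([x,y,.027],q,.08); st("low"); robot.gripper_open(); st("open"); robot.line_to([x,y,.2],q,.12); st()
im=robot.get_image("wrist"); save(im,"w3")
a=-.09; y=-np.pi/2+a
for p in([.575,.086,.07],[.53,.21,.05],[.62,.2,.05],[.62,.2,.15],[.45,-.2,.01],[.61,-.08,.01],[.44,-.08,.01],[.62,-.21,.01]):
    j=robot.solve_ik(p,down(y)); print(p,None if j is None else np.round(j,2))
```

```text
low 10.5 [ 0.5135 -0.382   0.0275] F [-0.01 -0.25 -0.75] w 0.195 g 58.5
open 11.2 [ 0.5132 -0.3819  0.027 ] F [-0.05 -0.22  0.57] w 1.001 g 0.0
 12.8 [ 0.5129 -0.3815  0.1992] F [0.65 0.76 0.35] w 1.004 g 0.0
[0.575, 0.086, 0.07] [-0.22  0.53 -0.01  1.86  0.01  0.75  2.81]
[0.53, 0.21, 0.05] [-0.41  0.55 -0.07  1.89  0.06  0.7   2.54]
[0.62, 0.2, 0.05] [-0.39  0.65  0.01  1.69 -0.01  0.8   2.67]
[0.62, 0.2, 0.15] [-0.43  0.54  0.07  1.62 -0.04  0.98  2.7 ]
[0.45, -0.2, 0.01] [ 0.82  0.61 -0.63  2.07  0.6   0.65  2.82]
[0.61, -0.08, 0.01] [ 0.36  0.71 -0.43  1.78  0.41  0.75  2.77]
[0.44, -0.08, 0.01] [ 0.42  0.51 -0.43  2.18  0.42  0.52  2.72]
[0.62, -0.21, 0.01] [ 0.67  0.81 -0.63  1.66  0.6   0.87  2.85]
```

View pics/w3.png

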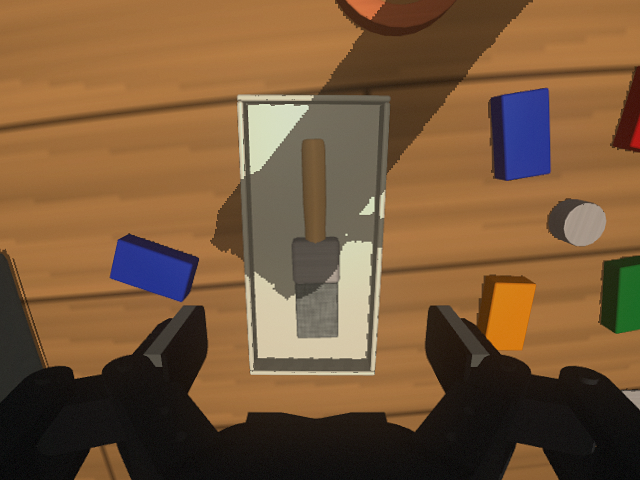

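The brush lies in the tray, from (314,140) to (318,338). Now the lid press.

Run:
```python
from h import *
robot.clamp()
s=[.5745,.0862]; q=ori(-.09,[*s,.12]); robot.move_to([*s,.11],q); robot.line_to([*s,.074],q,.08); f0=st()["contact_force"][2]
for z in np.arange(.070,.0565,-.001):
    robot.line_to([*s,z],q,.02); o=robot.get_obs(); f=o["contact_force"][2]-f0; print(round(z,4),round(o["position"][2],4),round(f,2))
    if f>9 : break
robot.line_to([*s,.22],q,.3); st(); robot.line_to([.5,-.10,.36],q,.3); st(); robot.wait(1.5)
t=robot.get_image("top"); save(t,"top1",(100,90,560,330),1.7)
```

```text
15.9 [0.5744 0.086  0.0736] F [ 0.71  0.66 -0.63] w 0.003 g 0.0
0.07 0.0701 1.36
0.069 0.069 1.17
0.068 0.0681 2.57
0.067 0.067 1.46
0.066 0.066 2.0
0.065 0.065 2.16
0.064 0.0639 3.12
0.063 0.0629 2.04
0.062 0.0619 2.3
0.061 0.0609 2.97
0.06 0.0601 3.79
0.059 0.0591 4.89
0.058 0.0582 6.76
0.057 0.0573 7.96
 20.2 [0.5742 0.0865 0.2198] F [-0.29 -0.12 -1.45] w -0.0 g 0.0
 21.2 [ 0.5    -0.0982  0.3585] F [ 0.67  0.35 -0.39] w 0.001 g 0.0
```

View pics/top1.png

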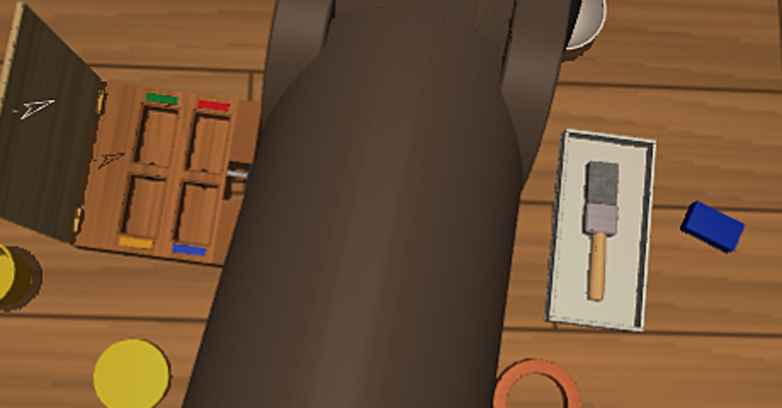

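The lid is open and shows the four recesses: green and red at the top (+x), amber and blue at the bottom. Next, one wrist view covering the recesses and the blocks.

Run:
```python
from h import *
robot.gripper_open()
q=ori(-.09,[.56,.05,.34]); robot.move_to([.56,.05,.34],q); robot.wait(.3)
im=robot.get_image("wrist"); save(im,"w4"); st()
import pickle; pickle.dump(im,open("w4.pkl","wb"))
```

```text
24.6 [0.5599 0.0492 0.3404] F [ 1.06 -0.3  -0.01] w 1.001 g 0.0
```

View pics/w4.png

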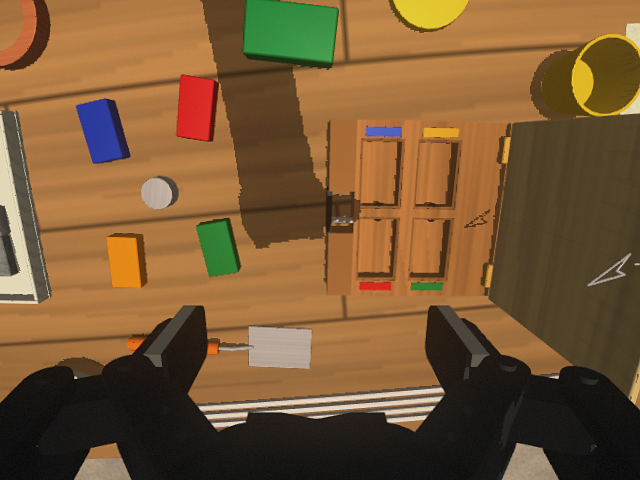

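The recess strips read blue (384,132), amber (441,132), red (375,286) and green (426,286). Nail pot and reel are undisturbed. One zoom will give me the recess edges.

Run:
```python
import pickle; from h import *
im=pickle.load(open("w4.pkl","rb")); save(im,"w4c",(320,115,500,300),3.2)
for c,pt in(("blue",(102,131)),("green",(219,247)),("red",(197,108)),("amber",(126,261))):
    b=blob(mask(im,c),*pt); g=at(im,*pt,.015); x,f=fit([(im,b)],[*g[:2],0.]); print(c,x.round(4),round(f,3))
```

```text
blue [ 0.453  -0.204  -0.0193] 0.419
green [ 0.613  -0.083   0.0204] 0.315
red [ 0.4398 -0.0819 -0.2491] 0.123Traceback (most recent call last):
  File "<stdin>", line 4, in <module>
  File "h.py", line 49, in fit
    r=minimize(cost,[p0[0],p0[1],y],method="Nelder-Mead",options=dict(initial_simplex=[[p0[0]+a,p0[1]+b,y+c] for a,b,c in((0,0,0),(.008,0,0),(0,.008,0),(0,0,.2))],xatol=1e-4,fatol=1e-4))
    res = _minimize_neldermead(fun, x0, args, callback, bounds=bounds,
                               **options)
    fsim[k] = func(sim[k])
              ~~~~^^^^^^^^
    fx = function(np.copy(x), *(wrapper_args + args))
  File "h.py", line 43, in cost
    c=np.zeros(m.shape,np.uint8)
               ^^^^^^^
AttributeError: 'NoneType' object has no attribute 'shape'
```

View pics/w4c.png

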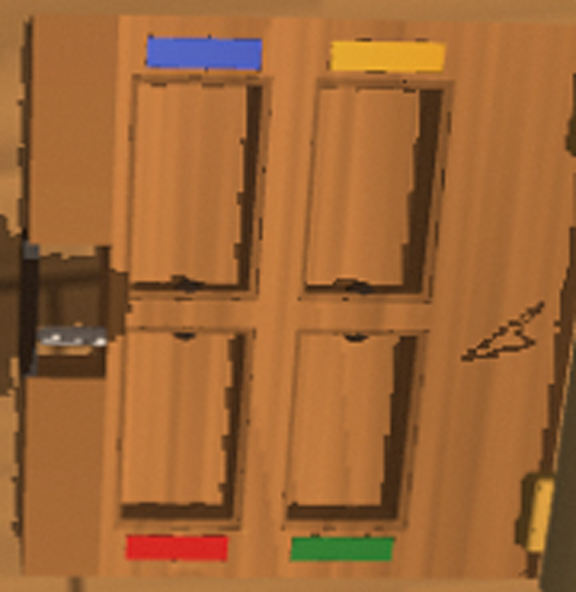

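Run:
```python
import pickle; from h import *
im=pickle.load(open("w4.pkl","rb"))
C={"blue":[(132,74),(270,76),(256,300),(130,296)],"amber":[(319,77),(455,80),(433,301),(301,299)],"red":[(126,327),(257,329),(241,529),(117,526)],"green":[(298,329),(430,331),(406,529),(283,528)]}
for c,P in C.items():
    p=np.array([at(im,u/3.2+320,v/3.2+115,.042) for u,v in P])
    # yaw from long sides
    d=(p[3]+p[2]-p[0]-p[1]); print(c,p.mean(0).round(4),np.linalg.norm(d)/2,np.linalg.norm(p[1]+p[2]-p[0]-p[3])/2,"yaw",np.arctan2(d[1],d[0]).round(3))
h=cv2.cvtColor(im["color"],cv2.COLOR_RGB2HSV)
for c,(u,v) in(("blue",(102,131)),("green",(219,247)),("red",(197,108)),("amber",(126,255))):
    print(c,h[v,u],[h[v,u+k].tolist() for k in(-24,-20,-16,-12,12,16,20,24)], mask(im,c)[v-40:v+40,u-40:u+40].sum()/255)
```

```text
blue [0.5337 0.1267 0.042 ] 0.0791288953286788 0.04757139028156971 yaw -0.084
amber [0.5403 0.1916 0.042 ] 0.07902809478105889 0.04896261852320464 yaw -0.102
red [0.6234 0.1181 0.042 ] 0.07858951867583475 0.04846954281020308 yaw -0.107
green [0.6299 0.1823 0.042 ] 0.07853544335510626 0.04902118806161025 yaw -0.103
blue [116 179 157] [[15, 155, 174], [15, 160, 177], [116, 184, 155], [116, 181, 155], [116, 175, 147], [127, 115, 60], [125, 139, 57], [15, 154, 177]] 1870.0
green [ 60 154 129] [[15, 159, 157], [15, 156, 160], [60, 155, 125], [61, 158, 126], [61, 162, 118], [45, 152, 47], [15, 159, 178], [15, 158, 176]] 1604.0
red [  0 209 218] [[15, 159, 165], [13, 169, 171], [1, 212, 212], [1, 213, 214], [0, 207, 223], [5, 220, 80], [15, 157, 185], [15, 158, 181]] 2320.0
amber [ 17 227 228] [[15, 157, 154], [15, 154, 157], [16, 226, 230], [17, 228, 228], [15, 223, 102], [16, 220, 96], [15, 160, 164], [15, 157, 164]] 6395.0
```

```bash
cat >> h.py <<'E'
LIM={"blue":((105,90,30),(135,255,255)),"green":((40,110,30),(85,255,255)),"amber":((10,195,70),(22,255,255))}
def mask2(im,col):
    h=cv2.cvtColor(im["color"],cv2.COLOR_RGB2HSV)
    m=cv2.inRange(h,*LIM[col]) if col in LIM else cv2.inRange(h,(0,190,50),(8,255,255))|cv2.inRange(h,(172,190,50),(180,255,255))
    return cv2.morphologyEx(m,cv2.MORPH_OPEN,np.ones((3,3)))
def locate(im,col,p0,rad=60):
    u,v=proj(im,[p0[0],p0[1],.015]); b=blob(mask2(im,col),u,v,rad)
    if b is None: return None
    M=cv2.moments(b,True); g=at(im,M["m10"]/M["m00"],M["m01"]/M["m00"],.013)
    return fit([(im,b)],[g[0],g[1],p0[2]])
YAW=-.097; REC={"blue":(.5337,.1267),"amber":(.5403,.1916),"red":(.6234,.1181),"green":(.6299,.1823)}
QP=down(YAW-np.pi/2)
E
python3 - <<'E'
import pickle; from h import *
im=pickle.load(open("w4.pkl","rb"))
for c,p in(("blue",(.452,-.203,0)),("green",(.612,-.083,.03)),("red",(.439,-.082,-.25)),("amber",(.618,-.208,-.09))): print(c,locate(im,c,p))
c=cv2.imread("pics/top0.png")[150:320,220:560]; cv2.imwrite("pics/cand.png",cv2.resize(c,None,fx=2.3,fy=2.3,interpolation=cv2.INTER_CUBIC))
E
```

```text
blue (array([ 0.45337153, -0.20167383,  0.01681458]), np.float64(0.14273530256202394))
green (array([ 0.61088702, -0.08282377,  0.05785933]), np.float64(0.19074402669434307))
red (array([ 0.4397666 , -0.08258088, -0.24664477]), np.float64(0.11983020012128565))
amber (array([ 0.61727802, -0.2088328 , -0.15407642]), np.float64(0.143175378401492))
```

View pics/cand.png

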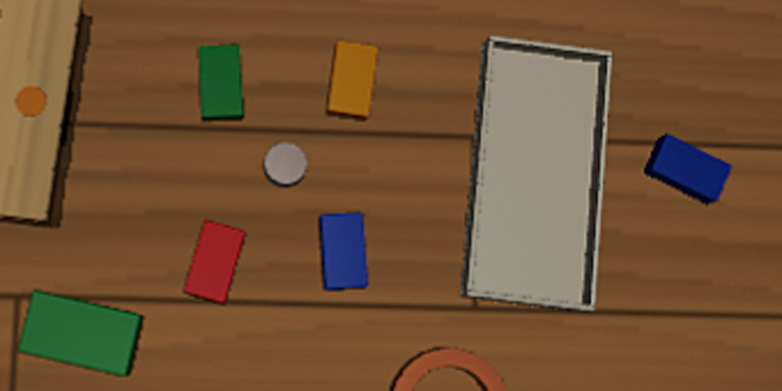

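The crop confirms both choices:
- **Blue:** at crop (343,250), left of the tray, it is the nearest blue to the base. The decoy is at (688,168).
- **Green:** the small one at (220,80) is the right one. The decoy at (80,332) is larger.

I'll pick blue first.

```bash
cat >> h.py <<'E'
def cen(im,col):
    m=mask2(im,col); m[:120]=0; n,l,s,c=cv2.connectedComponentsWithStats(m)
    if n<2: return None
    i=1+s[1:,4].argmax(); return c[i].round(1).tolist(),int(s[i,4])
def pick(col,p0):
    robot.gripper_open()
    q=ori(p0[2]-np.pi/2,[p0[0],p0[1],.2]); robot.move_to([p0[0],p0[1],.2],q); robot.wait(.2)
    im=robot.get_image("wrist"); r=locate(im,col,p0); print("loc",r)
    x,f=r
    if abs(x[2]-p0[2])>.6 or f>.35: print("BAD FIT"); save(im,"bad_"+col); return False
    q=ori(x[2]-np.pi/2,[x[0],x[1],.1]); robot.move_to([x[0],x[1],.1],q); robot.line_to([x[0],x[1],.012],q,.1)
    robot.clamp(); st("clamp"); robot.line_to([x[0],x[1],.2],q,.15); o=st("lift")
    im=robot.get_image("wrist"); print("held",cen(im,col)); save(im,"held_"+col)
    return abs(o["grip_width"]-70/85)<.06
def place(col,z0=.1):
    x,y=REC[col]; robot.move_to([x,y,.2],QP); robot.line_to([x,y,z0],QP,.15); robot.wait(.2); o=st("above")
    im=robot.get_image("wrist"); print("held",cen(im,col)); save(im,"above_"+col)
    return abs(o["grip_width"]-70/85)<.06
def insert(col):
    x,y=REC[col]; f0=np.array(robot.get_obs()["contact_force"])
    robot.line_to([x,y,.058],QP,.1)
    for z in np.arange(.056,.0435,-.002):
        robot.line_to([x,y,z],QP,.04); o=robot.get_obs(); f=np.array(o["contact_force"])-f0; print(round(z,3),f.round(1),end=" ")
        if f[2]>12: print("stop"); break
    st("in"); robot.gripper_open(); robot.line_to([x,y,.12],QP,.15)
def press(col,offs=(0,.018,-.018)):
    x,y=REC[col]; c,s=np.cos(YAW),np.sin(YAW); robot.clamp(); f0=robot.get_obs()["contact_force"][2]
    for d in offs:
        a,b=x+c*d,y+s*d; robot.line_to([a,b,.075],QP,.15)
        z=.066
        while z>.0485:
            robot.line_to([a,b,z],QP,.04); o=robot.get_obs(); f=o["contact_force"][2]-f0
            if f>22: break
            z-=.002 if z>.053 else .001
        print("press",d,"z",round(o["position"][2],4),"F",round(f,1)); robot.line_to([a,b,.075],QP,.15)
    robot.line_to([x,y,.15],QP,.2)
E
python3 - <<'E'
from h import *
if pick("blue",(.4534,-.2017,.017)): print(place("blue",.1))
E
```

```text
loc (array([ 0.45313252, -0.20190825,  0.08602088]), np.float64(0.08870151598620718))
clamp 28.0 [ 0.4536 -0.202   0.013 ] F [-2.68  0.77  9.01] w 0.8 g 65.8
lift 29.4 [ 0.4526 -0.2017  0.1992] F [ 0.36 -0.84 -1.22] w 0.798 g 67.6
held ([315.8, 318.1], 19800)
above 32.3 [0.5343 0.1269 0.101 ] F [ 0.01  0.29 -1.29] w 0.8 g 67.6
held ([319.2, 316.0], 20569)
True
```

View pics/above_blue.png

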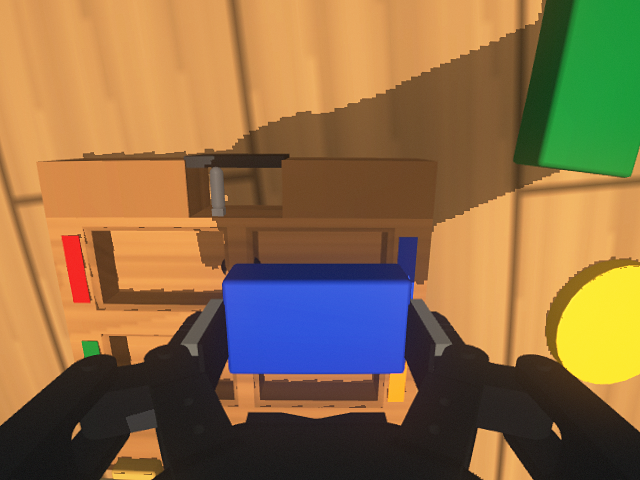

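The block is held level and square. Its top corners are (228,280), (410,280), (406,373) and (229,373), and the blue recess shows behind it with its outer mouth corner at (396,229). I'll check the alignment numerically, then insert.

Run:
```python
from h import *
im=robot.get_image("wrist"); o=robot.get_obs()
P=np.array([at(im,*p,.111) for p in((228,280),(410,280),(406,373),(229,373))]); print(P.round(4),P.mean(0)-o["position"],np.linalg.norm(np.diff(P,axis=0),axis=1))
m=at(im,396,229,.042); c,s=np.cos(YAW),np.sin(YAW)
# outer -x,-y corner: centre = corner + R*(.04,.025)
print("blue centre from corner",m[0]+c*.04-s*.025,m[1]+s*.04+c*.025, "red corner", at(im,86,228,.042))
```

```text
[[0.5645 0.1018 0.111 ]
 [0.5002 0.108  0.111 ]
 [0.5026 0.1462 0.111 ]
 [0.5704 0.1396 0.111 ]] [ 0.00031456 -0.0029369   0.01029774] [0.06453457 0.03818376 0.06808363]
blue centre from corner 0.5331188711792333 0.12714352919484703 red corner [0.65719352 0.08923725 0.042     ]
```

Run:
```python
from h import *
REC["blue"]=(.5335,.1277)
insert("blue"); press("blue"); st()
im=robot.get_image("wrist"); save(im,"p_blue")
```

```text
0.056 [0.1 0.3 1.2] 0.054 [0.3 0.3 0.8] 0.052 [0.8 0.6 0.4] 0.05 [-0.5  1.3 -0.4] 0.048 [-1.   0.2 -0.3] 0.046 [-1.5  0.6  0.2] 0.044 [-0.8  0.7 -1. ] in 34.8 [0.5333 0.1277 0.0438] F [-1.5   0.35 -3.07] w 0.797 g 67.8
press 0 z 0.0501 F 12.4
press 0.018 z 0.0501 F 13.2
press -0.018 z 0.0501 F 14.2
 47.7 [0.5331 0.1277 0.1493] F [-0.32 -0.18 -1.  ] w 0.003 g 0.0
```

View pics/p_blue.png

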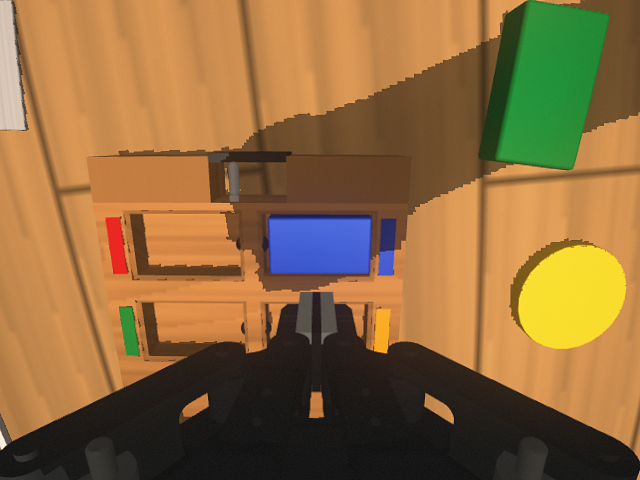

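The blue block sits flush at (320,245); the press met the floor at 12–14 N with the tip at 42 mm. Next: red, amber and green.

```bash
sed -i 's/z=.066$/z=.062/; s/rad=60/rad=90/' h.py
python3 - <<'E'
from h import *
for c,p in(("red",(.4398,-.0826,-.247)),("green",(.6109,-.0828,.058)),("amber",(.6173,-.2088,-.154))):
    print(c); REC[c]=(REC[c][0],REC[c][1]+.001)
    if not pick(c,p): print("PICK?"); break
    if not place(c,.1): print("HELD?"); break
    insert(c); press(c); st()
    im=robot.get_image("wrist"); save(im,"p_"+c)
E
```

```text
red
loc (array([ 0.43936819, -0.08295007, -0.2763985 ]), np.float64(0.09104186704528683))
clamp 51.9 [ 0.4398 -0.0831  0.013 ] F [-1.07  0.53  9.57] w 0.796 g 65.4
lift 53.3 [ 0.4388 -0.0829  0.1992] F [-0.88 -0.37 -2.08] w 0.802 g 67.6
held ([316.0, 321.2], 19774)
above 55.4 [0.624  0.1193 0.1011] F [-0.37  0.51 -1.16] w 0.799 g 67.6
held ([313.3, 318.6], 20522)
0.056 [ 0.8 -0.8 -0.1] 0.054 [-0.1 -1.9  5.5] 0.052 [-5.1 -4.1 18.2] stop
in 56.8 [0.624  0.1189 0.0541] F [-5.52 -3.17 16.06] w 0.795 g 70.0
press 0 z 0.0502 F 10.4
press 0.018 z 0.0502 F 10.2
press -0.018 z 0.0502 F 11.2
 68.5 [0.6231 0.1188 0.1494] F [ 0.65 -0.75  0.29] w 0.0 g 0.0
green
loc (array([ 0.61060208, -0.08325382,  0.08805374]), np.float64(0.09561186997603316))
clamp 72.2 [ 0.6113 -0.0832  0.0133] F [-0.98 -0.46  4.83] w 0.795 g 68.1
lift 73.6 [ 0.6101 -0.0834  0.199 ] F [-0.12  0.76 -1.72] w 0.801 g 67.6
held ([316.2, 322.0], 19688)
above 75.8 [0.6304 0.1836 0.1012] F [-0.85 -0.32 -2.01] w 0.801 g 67.6
held ([313.4, 319.3], 20355)
0.056 [-0.1 -1.2  0.4] 0.054 [-1.1 -1.8  6.3] 0.052 [-4.9 -5.6 18.3] stop
in 77.
[... 245 characters left out ...]
, -0.11563973]), np.float64(0.08335784945584318))
clamp 93.2 [ 0.6186 -0.2091  0.0134] F [ 0.2  -0.04  5.1 ] w 0.801 g 68.4
lift 94.6 [ 0.6174 -0.209   0.1989] F [ 0.35  0.28 -1.76] w 0.796 g 67.7
held ([316.1, 320.8], 19622)
above 97.2 [0.5409 0.1928 0.101 ] F [-0.5   0.22 -2.2 ] w 0.792 g 67.7
held ([319.7, 318.2], 20756)
0.056 [ 0.6  0.2 -0.2] 0.054 [ 0.5 -0.5 -0. ] 0.052 [-0.7 -0.5  0.2] 0.05 [-0.8 -0.4 -0.1] 0.048 [-1.8  0.7 -1.7] 0.046 [-1.2 -0.1 -1.5] 0.044 [-0.8  1.2 -1.9] in 99.6 [0.5401 0.1926 0.0438] F [-1.29  1.02 -3.02] w 0.798 g 68.1
press 0 z 0.0501 F 11.4
press 0.018 z 0.0501 F 11.9
press -0.018 z 0.0501 F 12.4
 111.3 [0.5401 0.1922 0.1494] F [ 0.18 -0.54  0.25] w 0.002 g 0.0
```

Run:
```python
from h import *
q=ori(YAW,[.56,.09,.27]); robot.move_to([.54,.09,.27],q); robot.wait(.2)
im=robot.get_image("wrist"); save(im,"w5"); save(im,"w5c",(200,60,480,300),2.5); st()
```

```text
112.7 [0.5398 0.0904 0.2693] F [0.96 0.63 0.71] w 0.003 g 0.0
```

View pics/w5c.png

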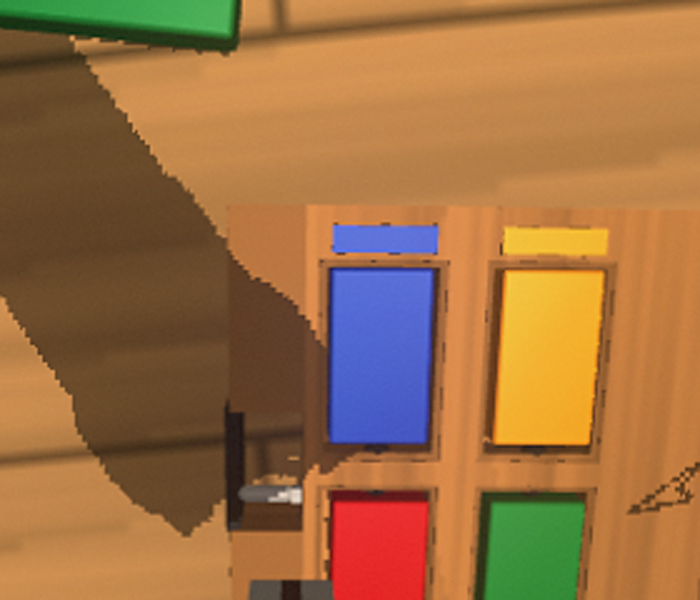

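All four blocks lie flush, each at its own strip. Now I'll close the lid from behind.

```bash
cat > lid.py <<'E'
from h import *
H=np.array([.591,.260]); X=np.array([-.095,-.9955])  # X: along shut lid from hinge
def tip(th,r=.175,gap=0.,h=.0145):
    a=r*np.cos(th)-(.008+gap+h)*np.sin(th); z=.052+r*np.sin(th)+(.008+gap)*np.cos(th)
    p=H+X*a; return [p[0],p[1],z+.008]
E
python3 - <<'E'
from lid import *
p0=tip(1.65,.165,.03); q=ori(YAW,[p0[0],p0[1],.37]); print(p0)
robot.move_to([.58,.1,.38],q); robot.move_to([p0[0],p0[1],.38],q); robot.line_to(p0,q,.15); f0=np.array(st("behind")["contact_force"])
for th in np.arange(1.6,.14,-.12):
    r=.165+.01*(1.65-th)/1.5
    robot.line_to(tip(th,r),q,.12); f=np.array(robot.get_obs()["contact_force"])-f0; print(round(th,2),f.round(1),end=" ")
    if np.linalg.norm(f)>25: print("STOP"); break
st()
t=robot.get_image("scene"); save(t,"s2",(330,180,570,380),2.5)
E
```

```text
[np.float64(0.5972120842614594), np.float64(0.3250961040240306), np.float64(0.22147613592024074)]
behind 115.3 [0.5976 0.3254 0.2226] F [0.48 0.43 0.37] w -0.002 g 0.0
1.6 [0.5 0.1 1. ] 1.48 [-0.1 -0.3 -0.2] 1.36 [-0.5  1.1  0.8] 1.24 [-0.2  0.3 -0.4] 1.12 [-1.2 -0.4 -0.5] 1.0 [-1.3 -0.2  0.9] 0.88 [-0.9  0.   0.3] 0.76 [-0.6 -1.1  1. ] 0.64 [-0.3 -0.2  1.1] 0.52 [-0.1  0.3  0.1] 0.4 [-0.4 -0.6  1. ] 0.28 [-0.3 -0.1  1.2] 0.16 [-0.6 -2.   1.1]  119.7 [0.5747 0.0914 0.0957] F [-0.14 -1.6   1.46] w -0.002 g 0.7
```

View pics/s2.png

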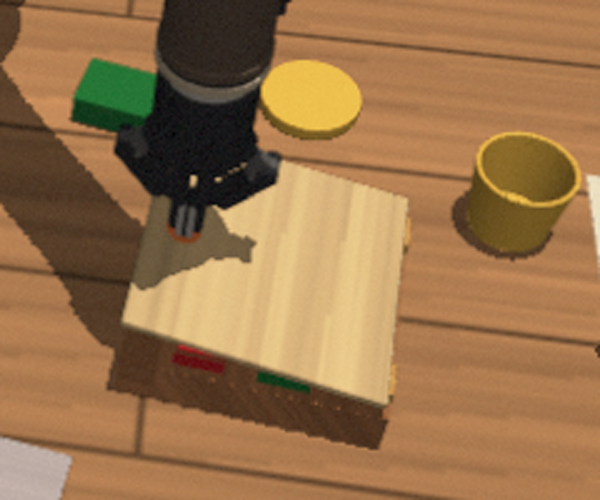

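The lid follows the finger and is nearly shut, with the tip at the orange spot (185,235). Now I'll press it to the stop once and let go.

Run:
```python
from lid import *
q=robot.get_obs()["tool_rot"]; s=[.5745,.0862]
robot.line_to([*s,.080],q,.08); robot.line_to([*s,.068],q,.05); st()
for z in np.arange(.067,.0555,-.001):
    robot.line_to([*s,z],q,.02); o=robot.get_obs(); f=o["contact_force"][2]; print(round(z,4),round(o["position"][2],4),round(f,2))
    if f>9 and z<.059: break
robot.line_to([*s,.075],q,.03); st("let go"); robot.line_to([*s,.2],q,.15); robot.line_to([.40,-.05,.36],q,.25); robot.move_to([.3,.45,.3],ori(YAW,[.3,.45,.3])); robot.wait(1.5)
st(); t=robot.get_image("scene"); save(t,"s3",(90,180,570,400),1.6)
```

```text
120.5 [0.5742 0.0861 0.0676] F [ 0.21 -0.4   1.68] w 0.001 g 0.8
0.067 0.067 1.7
0.066 0.066 0.7
0.065 0.0649 0.72
0.064 0.064 1.91
0.063 0.063 2.01
0.062 0.0619 1.49
0.061 0.0609 2.9
0.06 0.06 2.73
0.059 0.0591 4.43
0.058 0.0582 5.52
0.057 0.0574 7.55
0.056 0.0572 14.13
let go 124.3 [0.5743 0.0861 0.0748] F [-0.37  0.13 -0.15] w 0.004 g 0.0
 129.9 [0.3  0.45 0.3 ] F [-0.18  0.75 -0.76] w 0.002 g 0.0
```

View pics/s3.png

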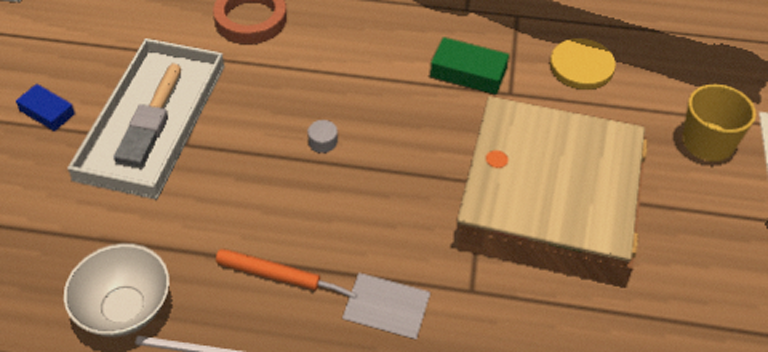

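The lid stays shut (spot at (497,159)), the brush is in the tray at (148,115), and the bystanders haven't moved. I'm handing the job in.

```bash
python3 -c "
from bench import robot
print(robot.close_job())"
```

```text
the job is handed in; nothing more can be done
None
```

I handed the job in at about 130 s on the robot clock: the brush is in the white tray, all four glass blocks were pressed flush in their own colours' recesses, and the lid is shut and held after the final press; no verdict came back.

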